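# Clamp a cast test bar with a slip-clutch thumbscrew

## Task

Load the long loose cast bar into the bridge clamp: slide it along the channel, under the bridge, gently until its end is home against the stop, and leave it lying flat there. Then tighten the clamp by turning its round knob clockwise (seen from above) until the knob's drag clutch slips for the first time, stop turning at once, and let go with the bar held fast. Do not disturb the other things on the bench.

Things in the scene. Friction and masses are not known exactly. Their poses are not given: they have to be found in the camera images.
- bar: The long loose cast aluminium bar, a plain rectangular bar 150 long, 22 wide, 20 high (mm), 0.18 kg give or take; origin at the centre of its underside, x along its length, z up. It lies flat on the bench on one 22 mm wide face. Its two ends are alike; its +x end starts pointing roughly away from the robot.
- bar_mid (a point): Centre of the bar (10 mm above its underside), axes as the bar.
- fixture: Grey bridge clamp, screwed to the bench; origin on the bench under the axis of its thumbscrew; x along its channel, the way the bar goes in; z up. Base plate from x = -62 to +42 mm, 100 mm wide, 12 high. The bar, when home, runs from x = -125 to +25 mm, so that its near 63 mm stand out in front of the base plate, 16 mm above the bench.
- mouth (a point): Middle of the channel floor at its open end: x = -62 mm, 16 mm above the bench in the fixture's frame. Rails 25 mm apart (1.5 mm play each side of the bar), 10 mm higher than the floor, with a flared lead-in from x = -62 to -48 mm.
- bridge (a point): Middle of the top of the bridge beam, 64 mm above the bench. Beam over x = -12 to +12 mm, underside at 52 mm, on posts whose inner faces are 64 mm apart. Under it hangs a round pressing foot, 18 mm across, 3 to 8.5 mm above the top of a seated bar at the start (not known more exactly); it goes down 5 mm per radian of knob turn.
- seat (a point): Where the bar's centre must be when home and flat: x = -50, y = 0, 26 mm above the bench, in the fixture's frame; axes as the fixture.
- stop: The steel stop block at the channel's closed end; origin at the foot of its face, x = +25 mm, 12 mm above the bench in the fixture's frame; its face is 36 mm wide and reaches 36 mm above the bench. Touch it with the bar by less than 25 N.
- anvil: The steel floor plate of the channel, on which the foot presses the bar; origin under its middle, at x = -10 mm, 12 mm above the bench; it is 4 mm thick.
- knob_grip (a point): Grip point on the knob's axis (x = y = 0 in the fixture's frame), 94 mm above the bench. Round knurled black knob, 32 mm across, from 80 to 106 mm above the bench, free all round above the beam; it keeps its height as it turns. Clockwise from above tightens; 0.6 to 1.8 rad of turning bring the foot to the bar; more than one grasp may be needed.
- knob: The same knob. Turning takes 0.07 to 0.13 N m while the foot runs free; once the foot presses the bar the torque climbs within 0.1 to 0.4 rad (a spring in the drive gives 1 rad per 3 N m) to a level 0.25 to 0.3 N m, where the drag clutch slips evenly: the knob then turns on and the screw stands still. The screw stays tight by its own friction when let go.
- pin_top (a point): Top of the 8 mm brass telltale pin in the middle of the knob, 107 mm above the bench before any slip. It rises 2.5 mm per radian of slip: a first slip is 0.2 mm or more, more than 1.8 mm is overturned. Turning back does not take it down: it only loosens the screw.
- ingot: Bystander: small round tapered aluminium casting, 42 mm across, 24 high.
- bigring: Bystander: steel ring, 38 mm across, 12 high, lying flat.
- stub: Bystander: short offcut of the same bar stock, 45 x 22 x 20 mm, not the bar to clamp.
- spanner: Bystander: steel spanner lying on the left of the bench.
- crucible: Bystander: grey crucible, 100 mm across, 130 high.
- tin: Bystander: blue can, 68 mm across, 110 high.
- jar: Bystander: amber jar, 72 mm across, 100 high.
There are look-alikes about, which are no part of the job. Of the things that look like the bar, the largest one is meant.

How it is judged:
By the outcome, as a careful person would: the job done as asked, in the order asked, and still so for the second after the job is handed in, with the robot touching nothing.
It also fails if it takes over 72 s, if anything falls off the work surface, if the arm or the gripper's body presses on something with over 40 N, if the wrist force passes 120 N, or if a joint passes its speed limit or range.

## Robot

A 6-joint arm with a two-finger parallel gripper is mounted at the origin on the work surface. World frame = base frame: x ahead of the robot, y to its left, z up, the work surface at z = 0. Lengths are in m, angles in rad, forces in N, time in s.
With the tool pointing down it reaches from about 0.275 to 0.75 m from the base axis. Payload 10.2 kg.
Tool frame: the origin (TCP) lies at the very end of the fingers, on their centre line; the grasp point (between the pads) lies 19 mm behind it; z points along the fingers, y is the direction in which the jaws open and shut (so a half turn about z gives the same grasp; the last joint's range is limited). The gripper opens to 88 mm and grips with 3 to 60 N. Pads are 18 mm wide; open, the fingers measure 123 mm over their backs; the gripper's body (75 mm by 187 mm) begins 45 mm behind the grasp point.
Start: joints at [1.016, 0.313, 1.498, -0, 1.331, -0.223], TCP at [0.171, 0.496, 0.239] pointing down, gripper open.
Joint ranges: [-2.94, 2.94], [-0.97, 2.17], [0.19, 2.56], [-1.23, 4.37], [0.02, 3.11], [-2.88, 2.88]. Speed limits (rad/s): [2.39, 2.39, 3.01, 3.14, 3.14, 3.14].

## Interface

Orientations are given as a unit quaternion [w, x, y, z].
In Python, from rig import manip gives the robot as it stands. The module is installed in compiled form; this text tells all that it offers.
- The arm moves only by the tool move_arm, never from a script. Its argument "steps" is a list of rows, each an object with "dp": the shift along the tool's x, y, z in units of 30 mm (1.0 is 30 mm), a list of three; "spin": the turn about the tool's z in degrees. In form: [{"dp": [dx, dy, dz], "spin": spin}, ...]. A call has 1 to 8 rows; each row is the pose to reach, as a shift and turn from the pose measured when the call began, along the tool's axes at that moment; what a row does not reach only later rows make up. A row lasts 1/8 s, in which the tool goes at most 62.5 mm and 10.7 degrees, less where a joint would pass 70% of its speed; a pose out of reach is approached as far as the arm can. A call with a gripper value outside its range is refused whole. "jaw" is the finger opening in mm, from 0 to 88.1, set as the call begins (left out, the last holds). The fingers move at their own pace and stop on an object; "grip_force" is the grip in N (left out, the last holds). Time passes only in rows, so rows that repeat a pose let the fingers close. It gives the time, the measured TCP pose, the force and the opening at its end, in the units of the state.
- manip.observe(): the state, without advancing time (a new reading comes with each control period).
- manip.grab_frame(name): name is "scene" or "top"; returns a dict with "pixels" (384x512x3 uint8, red, green, blue), "intrinsics" (3x3 intrinsics, pixels), "pose" (4x4, takes a point from camera to world coordinates). Camera axes: x right, y up, looking along -z (the intrinsics and any distortion apply to the point x, -y, -z); pixel columns grow to the right and rows downward; lengths in m; the calibration is good to about 2 mm. A picture is of the moment at which its call begins. There is no depth.
- manip.job_done(): hands the job in, once; it reports no verdict.
The state is a dict: "t": time; "q": joint angles; "dq": joint speeds; "tau": joint torques, N m; "position": TCP position; "orientation": TCP orientation; "contact_force": force on the tool from outside, world axes, zero at the start; "torque": the same for the moment, N m; "gripper_width": finger opening in m.
Only numpy, scipy, OpenCV 4.12 (cv2) and the standard library are available. Lean on these libraries where they do the work, as an engineer would, in place of code of your own. Each camera call takes 0.05 s, during which the arm holds its last target. There are 200 camera calls.

## Working session

There is one attempt and no reset: what is moved stays moved. The work goes in short steps, Python scripts to look and compute and a tool call to move; the robot and the scene stay as the last step left them, time stands still between calls to the robot, and variables do not carry over. Pictures are saved under pics/ and viewed, on a budget of 10 in all, crops included, one or two more only if the job needs it, and the job is handed in when it is done.

Besides the shell and the picture viewer there is one more tool, called after ">>>" as name(argument=value, ...) on one line, values as JSON. move_arm: Moves the arm, as the interface text tells. Its arguments: {"type":"object","properties":{"steps":{"type":"array","items":{"type":"object","properties":{"dp":{"type":"array","items":{"type":"number"}},"spin":{"type":"number"}}}},"jaw":{"type":"number"},"grip_force":{"type":"number"}},"required":["steps"]}

```bash
mkdir -p pics
cat > h.py <<'E'
import numpy as np, cv2
from rig import manip
def grab(n,f=None):
    d=manip.grab_frame(n)
    if f: cv2.imwrite('pics/'+f,cv2.cvtColor(d['pixels'],cv2.COLOR_RGB2BGR))
    return d
def ray(d,u,v):
    K=np.array(d['intrinsics']);T=np.array(d['pose'])
    c=np.linalg.solve(K,[u,v,1.]);return T[:3,3],T[:3,:3]@[c[0],-c[1],-c[2]]
def atz(d,u,v,z):
    o,r=ray(d,u,v);return (o+r*(z-o[2])/r[2]).round(4)
def proj(d,p):
    K=np.array(d['intrinsics']);T=np.array(d['pose'])
    c=T[:3,:3].T@(np.array(p)-T[:3,3]);q=K@[c[0],-c[1],-c[2]];return (q[:2]/q[2]).round(1)
E
python3 - <<'E'
from h import *
for n in('scene','top'):
    d=grab(n,n+'0.png');print(d['intrinsics'],np.round(d['pose'],4), [k for k in d])
print(manip.observe())
E
```

```text
[[384.22656173   0.         258.87939963]
 [  0.         384.22656173 190.91082998]
 [  0.           0.           1.        ]] [[ 0.3229 -0.598   0.7336  1.325 ]
 [ 0.9461  0.2235 -0.2342 -0.291 ]
 [-0.0239  0.7697  0.638   0.7626]
 [ 0.      0.      0.      1.    ]] ['pixels', 'intrinsics', 'pose']
[[384.83842294   0.         256.61861225]
 [  0.         384.83842294 200.44306452]
 [  0.           0.           1.        ]] [[-0.016   0.9985 -0.0522  0.5029]
 [-0.9999 -0.0163 -0.0039 -0.0577]
 [-0.0047  0.0521  0.9986  1.2442]
 [ 0.      0.      0.      1.    ]] ['pixels', 'intrinsics', 'pose']
{'t': 0.1, 'q': array([ 1.01557415e+00,  3.13339696e-01,  1.49827445e+00, -7.49034093e-06,
        1.33099284e+00, -2.23416839e-01]), 'dq': array([-9.94994764e-04, -7.53299325e-04, -1.89273050e-03,  8.93138733e-05,
        8.92549894e-04,  3.16697707e-04]), 'tau': array([ 2.20116199e-03, -4.02812183e+01, -2.52642560e+01,  6.95738266e-02,
        3.42297542e-02, -6.59230477e-05]), 'position': array([0.17093794, 0.49619138, 0.23827873]), 'orientation': array([-1.89133330e-04,  1.65141772e-01,  9.86269708e-01, -4.70592458e-04]), 'contact_force': array([ 0.67863779, -0.47075363, -0.46490254]), 'torque': array([ 0.01324968,  0.0224298 , -0.02657442]), 'gripper_width': 0.08835014535273653}
```

View pics/scene0.png

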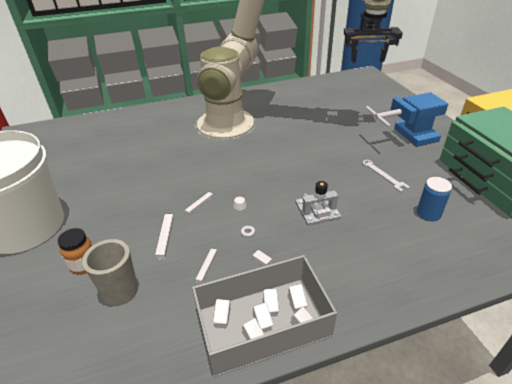

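View pics/top0.png

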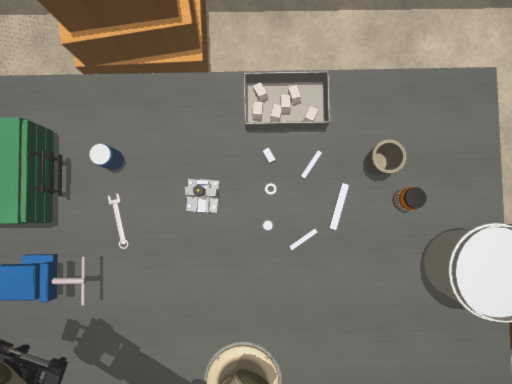

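Candidates for the bar in the top view are the bright strips at (340,206), the largest, (312,164) and (303,239), plus the stub at (269,155). I choose (340,206) and check it in a close crop, together with the fixture at about (202,196).

Run:
```python
from h import *
d=grab('top');s=grab('scene')
im=cv2.cvtColor(d['pixels'],cv2.COLOR_RGB2BGR);im2=cv2.cvtColor(s['pixels'],cv2.COLOR_RGB2BGR)
A=cv2.resize(im[170:220,177:227],(400,400),interpolation=cv2.INTER_CUBIC)
B=cv2.resize(im[145:245,285:385],(400,400),interpolation=cv2.INTER_CUBIC)
C=cv2.resize(im2[175:225,290:347],None,fx=4,fy=4,interpolation=cv2.INTER_CUBIC)
o=np.zeros((600,800,3),np.uint8);o[:400,:400]=A;o[:400,400:]=B;o[400:,:228]=C
cv2.imwrite('pics/crop1.png',o)
g=im.min(2)
m=(g>120).astype(np.uint8);n,l,st,c=cv2.connectedComponentsWithStats(m)
for i in range(1,n):
    x,y,w,h,a=st[i]
    if 140<y<260 and 180<x<380 and a>20:
        pts=np.argwhere(l==i)[:,::-1].astype(np.float32)
        r=cv2.minAreaRect(pts);b=cv2.boxPoints(r)
        P=np.array([atz(d,u,v,.02) for u,v in b])
        print(st[i],atz(d,*c[i],.02),np.round([np.linalg.norm(P[0]-P[1]),np.linalg.norm(P[1]-P[2])],4),P[:,:2].tolist())
for z in(.012,.064,.106): print(z,atz(d,202,196,z),atz(d,199,190,z))
```

```text
[263 147  13  16 122] [ 0.7136 -0.0939  0.02  ] [0.0259 0.0486] [[0.7284, -0.0704], [0.7414, -0.0928], [0.6992, -0.1169], [0.6862, -0.0945]]
[301 150  21  29 196] [ 0.6818 -0.2291  0.02  ] [0.1038 0.0195] [[0.6445, -0.1918], [0.7298, -0.2509], [0.7186, -0.2669], [0.6334, -0.2078]]
[184 178  36  35 941] [0.5848 0.1208 0.02  ] [0.112  0.1086] [[0.6425, 0.1781], [0.6406, 0.0661], [0.532, 0.0673], [0.5338, 0.1788]]
[264 182  13  13 114] [ 0.6049 -0.0967  0.02  ] [0.0383 0.0384] [[0.6254, -0.0775], [0.6248, -0.1158], [0.5864, -0.1151], [0.587, -0.0768]]
[329 182  21  49 400] [ 0.5448 -0.3146  0.02  ] [0.1548 0.0267] [[0.475, -0.2786], [0.6227, -0.3248], [0.6149, -0.3503], [0.4673, -0.3039]]
[262 220  11  11  99] [ 0.4886 -0.0857  0.02  ] [0.0317 0.0317] [[0.5044, -0.0691], [0.5039, -0.1008], [0.4722, -0.1002], [0.4727, -0.0685]]
[289 228  29  23 196] [ 0.4427 -0.1979  0.02  ] [0.104  0.0189] [[0.4216, -0.1492], [0.4796, -0.2355], [0.4639, -0.246], [0.406, -0.1597]]
0.012 [0.5844 0.1222 0.012 ] [0.6039 0.1316 0.012 ]
0.064 [0.581  0.1146 0.064 ] [0.5996 0.1237 0.064 ]
0.106 [0.5782 0.1084 0.106 ] [0.5962 0.1172 0.106 ]
```

View pics/crop1.png

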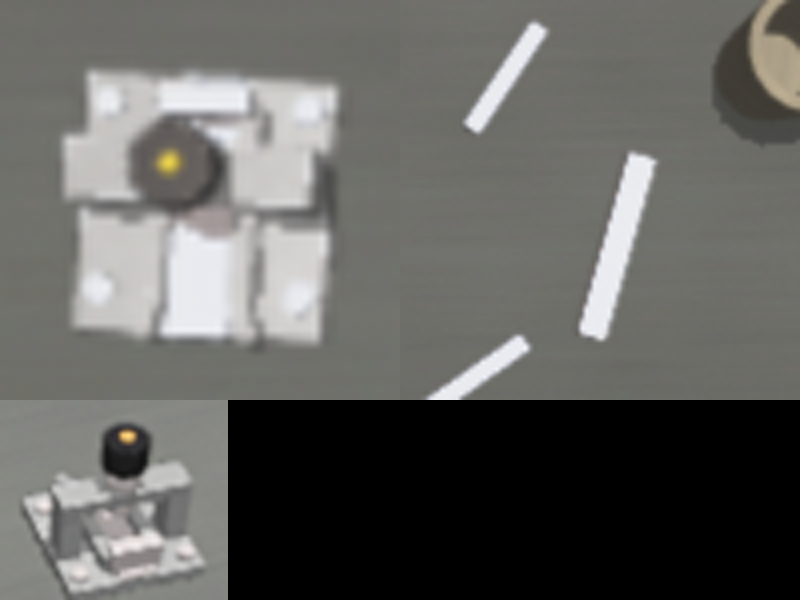

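The crop shows the bar as a plain 150x22 strip, and the other two strips are only about 104x19. In the fixture, the plate corners are at crop (90,70), (338,85), (322,345) and (72,328), the pin is at (168,161), and the channel opens toward the robot. Next I fit the fixture pose.

```bash
cat >> h.py <<'E'
def rel(target,heading=None):
    """world target TCP -> dp units (30mm) and spin for tool pose now"""
    from scipy.spatial.transform import Rotation as R
    s=manip.observe();q=s['orientation'];M=R.from_quat([q[1],q[2],q[3],q[0]]).as_matrix()
    h=np.degrees(np.arctan2(M[1,0],M[0,0]))
    print('t',round(s['t'],2),'pos',s['position'].round(4),'head',h.round(2),'F',s['contact_force'].round(2),'T',s['torque'].round(3),'w',round(s['gripper_width'],4),'z',M[:,2].round(4),'q6',s['q'][5].round(2))
    if target is not None: print('dp',(M.T@(np.array(target)-s['position'])/.03).round(3),'spin',None if heading is None else round((h-heading+180)%360-180,2))
    return s,M,h
E
python3 - <<'E'
from h import *
from scipy.optimize import least_squares
d=manip.grab_frame('top')
f=lambda a,b:(177+(a+.5)/8-.5,170+(b+.5)/8-.5)
obs=[((42,50,12),f(90,70)),((42,-50,12),f(338,85)),((-62,-50,12),f(322,345)),((-62,50,12),f(72,328)),((0,0,107),f(168,161))]
def P(p,m):
    c,s=np.cos(p[2]),np.sin(p[2]);m=np.array(m)/1000
    return [p[0]+c*m[0]-s*m[1],p[1]+s*m[0]+c*m[1],m[2]]
res=lambda p:np.concatenate([proj(d,P(p,m))-o for m,o in obs])
r=least_squares(res,[.6,.12,-.06],diff_step=1e-3);print(r.x,np.degrees(r.x[2]),r.fun.round(2))
s=manip.grab_frame('scene');print('pred pin scene',proj(s,P(r.x,(0,0,107))),'seen ~',290+128/4-.4,175+36/4-.4)
b=np.array([.5448,-.3166]);u=np.array([.9542,-.299])
print(proj(s,[*(b+.075*u),.02]),proj(s,[*(b-.075*u),.02]))
rel([*(b-.037*u),.10],162.6)
E
```

```text
[ 0.59660325  0.12056865 -0.06045481] -3.4638053320442537 [-0.21  0.19 -0.11 -0.29  0.19 -0.49  0.34  0.24  0.24  0.11]
pred pin scene [321.1 182.5] seen ~ 321.6 183.6
[158.5 252.9] [167.8 212.9]
t 0.3 pos [0.171  0.4963 0.2385] head 160.99 F [-0.18 -0.69 -0.06] T [ 0.026  0.047 -0.008] w 0.0879 z [-2.e-04 -3.e-04 -1.e+00] q6 -0.22
dp [-19.375 -21.593   4.625] spin -1.61
```

```bash
sed -i 's/return (q\[:2\]\/q\[2\]).round(1)/return q[:2]\/q[2]/' h.py
python3 - <<'E'
from h import *
from scipy.optimize import least_squares
d=manip.grab_frame('top')
f=lambda a,b:(177+(a+.5)/8-.5,170+(b+.5)/8-.5)
obs=[((42,50,12),f(90,70)),((42,-50,12),f(338,85)),((-62,-50,12),f(322,345)),((-62,50,12),f(72,328)),((0,0,107),f(168,161))]
def P(p,m):
    c,s=np.cos(p[2]),np.sin(p[2]);m=np.array(m)/1000
    return [p[0]+c*m[0]-s*m[1],p[1]+s*m[0]+c*m[1],m[2]]
res=lambda p:np.concatenate([proj(d,P(p,m))-o for m,o in obs])
r=least_squares(res,[.6,.12,-.06]);print(r.x,np.degrees(r.x[2]),r.fun.round(2))
s=manip.grab_frame('scene');print('pred pin scene',proj(s,P(r.x,(0,0,107))))
E
```

```text
[ 0.5964722   0.12074921 -0.07689363] -4.405680506910944 [-0.    0.   -0.02 -0.01 -0.16 -0.22 -0.03  0.01  0.19  0.21]
pred pin scene [321.12220553 182.46826964]
```

>>> move_arm(steps=[{"dp": [-1.8, -2, 0.3], "spin": -1.6}, {"dp": [-3.6, -4, 0.6], "spin": -1.6}, {"dp": [-5.1, -5.6, 0.9], "spin": -1.6}, {"dp": [-6.6, -7.3, 1.2], "spin": -1.6}, {"dp": [-8, -9, 1.5], "spin": -1.6}, {"dp": [-9.6, -10.6, 1.8], "spin": -1.6}, {"dp": [-11, -12.2, 2.1], "spin": -1.6}, {"dp": [-12.5, -13.9, 2.4], "spin": -1.6}])

```text
t: 1.4
position: [0.3652, 0.0377, 0.1755]
orientation: [0.001, 0.152, 0.988, -0.0]
contact_force: [0.6, 0.7, -0.2]
gripper_width: 0.0881
```

>>> move_arm(steps=[{"dp": [0, 0, 0], "spin": 0}])

```text
t: 1.52
position: [0.3661, 0.0346, 0.1752]
orientation: [0.0, 0.155, 0.988, -0.0]
contact_force: [-0.1, 0.2, -0.0]
gripper_width: 0.0882
```

Run:
```python
from h import *
b=np.array([.5448,-.3166]);u=np.array([.9542,-.299])
rel([*(b-.037*u),.10],162.6)
```

```text
t 1.52 pos [0.3661 0.0346 0.1752] head 162.2 F [-0.12  0.17 -0.04] T [ 0.042 -0.001  0.018] w 0.0882 z [ 7.e-04 -5.e-04 -1.e+00] q6 -1.49
dp [-8.016 -9.332  2.516] spin -0.4
```

>>> move_arm(steps=[{"dp": [-1.3, -1.5, 0.4], "spin": -0.4}, {"dp": [-2.6, -3, 0.8], "spin": -0.4}, {"dp": [-3.9, -4.5, 1.2], "spin": -0.4}, {"dp": [-5.2, -6, 1.6], "spin": -0.4}, {"dp": [-6.5, -7.5, 2], "spin": -0.4}, {"dp": [-7.6, -8.8, 2.4], "spin": -0.4}, {"dp": [-8.02, -9.33, 2.5], "spin": -0.4}, {"dp": [-8.02, -9.33, 2.5], "spin": -0.4}])

```text
t: 2.52
position: [0.51, -0.3051, 0.1]
orientation: [0.0, 0.151, 0.988, 0.0]
contact_force: [0.3, 0.6, 0.8]
gripper_width: 0.0884
```

Run:
```python
from h import *
b=np.array([.5448,-.3166]);u=np.array([.9542,-.299])
rel([*(b-.037*u),.004],162.6)
A=[]
for n in('top','scene'):
    d=grab(n);p=proj(d,[*(b-.02*u),.02]);x,y=(p-[50,50]).astype(int);print(n,x,y,proj(d,[*(b-.037*u),.004]))
    A.append(cv2.resize(cv2.cvtColor(d['pixels'],cv2.COLOR_RGB2BGR)[y:y+100,x:x+100],(400,400),interpolation=cv2.INTER_CUBIC))
cv2.imwrite('pics/c2.png',np.hstack(A))
```

```text
t 2.52 pos [ 0.51   -0.3051  0.1   ] head 162.6 F [0.27 0.55 0.81] T [-0.007  0.002 -0.033] w 0.0884 z [ 3.e-04  1.e-04 -1.e+00] q6 -2.0
dp [ 0.013 -0.019  3.2  ] spin -0.0
top 287 162 [335.43830743 217.23259049]
scene 114 176 [166.63179047 226.34594123]
```

View pics/c2.png

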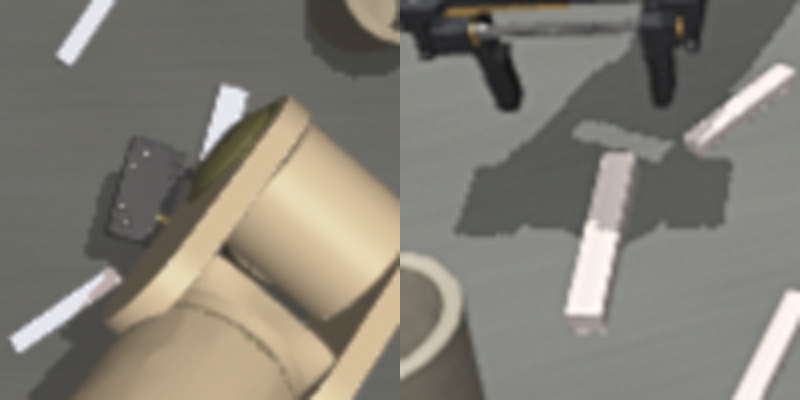

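The crop shows the bar under the open fingers in the scene view, with its near end at (618,155) and far end at (585,325). It is clear of the look-alike at (690,140). I go down with the jaw narrowed.

>>> move_arm(steps=[{"dp": [0, 0, 1], "spin": 0}, {"dp": [0, 0, 2], "spin": 0}, {"dp": [0, 0, 2.7], "spin": 0}, {"dp": [0, 0, 3.1], "spin": 0}, {"dp": [0, 0, 3.2], "spin": 0}, {"dp": [0, 0, 3.2], "spin": 0}], jaw=50, grip_force=30)

```text
t: 3.38
position: [0.5101, -0.3039, 0.0054]
orientation: [0.001, 0.151, 0.989, -0.0]
contact_force: [-0.0, -0.6, -0.6]
gripper_width: 0.0501
```

>>> move_arm(steps=[{"dp": [0, 0, 0], "spin": 0}, {"dp": [0, 0, 0], "spin": 0}, {"dp": [0, 0, 0], "spin": 0}, {"dp": [0, 0, 0], "spin": 0}, {"dp": [0, 0, 0], "spin": 0}], jaw=10, grip_force=40)

```text
t: 4.0
position: [0.5102, -0.304, 0.0056]
orientation: [0.001, 0.151, 0.989, -0.0]
contact_force: [-0.7, 0.2, 4.3]
gripper_width: 0.0217
```

>>> move_arm(steps=[{"dp": [0, 0, -0.3], "spin": 0}, {"dp": [0, 0, -1.2], "spin": 0}, {"dp": [0, 0, -2.2], "spin": 0}, {"dp": [0, 0, -3], "spin": 0}, {"dp": [0, 0, -3], "spin": 0}])

```text
t: 4.62
position: [0.5106, -0.3044, 0.0972]
orientation: [0.002, 0.151, 0.989, -0.001]
contact_force: [-0.1, -0.2, -1.1]
gripper_width: 0.0218
```

```bash
cat >> h.py <<'E'
FX=np.array([.5965,.1207]);FY=np.radians(-4.4)
def fx(x,y,z):
    c,s=np.cos(FY),np.sin(FY);return [FX[0]+c*x-s*y,FX[1]+s*x+c*y,z]
E
python3 - <<'E'
from h import *
rel(fx(-.190,0,.095),175.6)
E
```

```text
t 4.62 pos [ 0.5106 -0.3044  0.0972] head 162.69 F [-0.08 -0.22 -1.11] T [0.024 0.049 0.037] w 0.0218 z [ 0.0038 -0.0031 -1.    ] q6 -2.0
dp [ 7.657 12.965  0.016] spin -12.91
```

>>> move_arm(steps=[{"dp": [0.7, 1.3, 0], "spin": -2}, {"dp": [1.5, 2.6, 0], "spin": -4}, {"dp": [2.3, 4, 0], "spin": -6}, {"dp": [3.1, 5.3, 0], "spin": -8}, {"dp": [4, 6.7, 0], "spin": -10}, {"dp": [4.8, 8.1, 0], "spin": -12}, {"dp": [5.6, 9.5, 0], "spin": -12.9}, {"dp": [6.4, 10.9, 0], "spin": -12.9}])

```text
t: 5.62
position: [0.4235, 0.0664, 0.0949]
orientation: [0.001, 0.039, 0.999, -0.001]
contact_force: [1.2, -0.1, -1.9]
gripper_width: 0.0215
```

Run:
```python
from h import *
rel(fx(-.190,0,.050),175.6)
```

```text
t 5.62 pos [0.4235 0.0664 0.0949] head 175.57 F [ 1.16 -0.13 -1.88] T [0.051 0.04  0.003] w 0.0215 z [ 0.0023 -0.0028 -1.    ] q6 -1.61
dp [0.729 2.252 1.489] spin -0.03
```

>>> move_arm(steps=[{"dp": [0.4, 1.1, 0.5], "spin": 0}, {"dp": [0.73, 2.1, 1.2], "spin": 0}, {"dp": [0.73, 2.25, 1.5], "spin": 0}, {"dp": [0.73, 2.25, 1.5], "spin": 0}, {"dp": [0.73, 2.25, 1.5], "spin": 0}])

```text
t: 6.25
position: [0.4076, 0.1344, 0.05]
orientation: [0.002, 0.039, 0.999, -0.001]
contact_force: [-0.2, -0.3, -0.8]
gripper_width: 0.0219
```

Run:
```python
from h import *
s,M,h=rel(fx(-.185,0,.0235),175.6)
p=s['position'];u=-M[:,0]; c=p+np.array([0,0,-.0056])+.037*u
f=c+.075*u
A=[]
for n in('top','scene'):
    d=grab(n);q=proj(d,fx(-.06,0,.03));x,y=(q-[33,33]).astype(int)
    im=cv2.resize(cv2.cvtColor(d['pixels'],cv2.COLOR_RGB2BGR)[y:y+66,x:x+66],(396,396),interpolation=cv2.INTER_CUBIC)
    v=np.array([-M[1,0]*0,0,0]); w=M[:,1]
    for P in (f+.011*w+[0,0,.02],f-.011*w+[0,0,.02],f-.011*w,f+.011*w):
        a=(proj(d,P)-[x,y]+.5)*6; cv2.circle(im,tuple(a.astype(int)),3,(0,0,255),1)
    for P in (fx(-.062,.0125,.026),fx(-.062,-.0125,.026),fx(.025,.0,.036),fx(-.062,-.05,.012),fx(-.062,.05,.012)):
        a=(proj(d,P)-[x,y]+.5)*6; cv2.circle(im,tuple(a.astype(int)),3,(0,255,0),1)
    A.append(im)
cv2.imwrite('pics/c3.png',np.hstack(A))
```

```text
t 6.25 pos [0.4076 0.1344 0.05  ] head 175.5 F [-0.2  -0.27 -0.75] T [0.045 0.055 0.012] w 0.0219 z [ 0.0031 -0.0029 -1.    ] q6 -1.44
dp [-0.143  0.03   0.884] spin -0.1
```

View pics/c3.png

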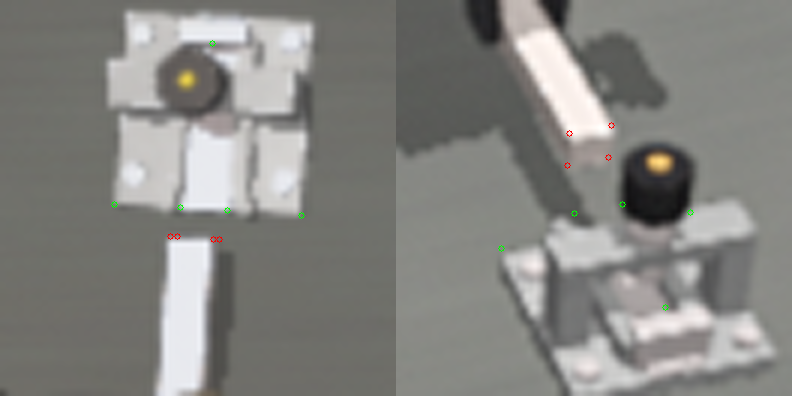

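Run:
```python
from h import *
s,M,h=rel(None)
p=s['position'];u=-M[:,0];w=M[:,1];c=p+np.array([0,0,-.0056+.02])+.037*u
acc=0
for k in range(3):
    d=manip.grab_frame('top');acc=acc+d['pixels'].astype(float).mean(2)/3
def prof(P0,dirv,n=81,half=.03):
    t=np.linspace(-half,half,n);q=np.array([proj(d,P0+a*dirv) for a in t],np.float32)
    return t,cv2.remap(acc.astype(np.float32),q[:,:1].copy(),q[:,1:].copy(),cv2.INTER_LINEAR)[:,0]
def edges(t,v,th):
    i=np.where((v[:-1]<th)!=(v[1:]<th))[0];return [(round(1000*(t[j]+(th-v[j])/(v[j+1]-v[j])*(t[1]-t[0])),2)) for j in i]
yl=np.array([0,1,0]) 
for a in(.03,.045,.06):
    t,v=prof(c+a*u,w);print('bar',a,edges(t,v,150),v[::5].astype(int))
t,v=prof(c+.075*u,u);print('end',edges(t,v,150))
fw=np.array(fx(0,1,0))-np.array(fx(0,0,0))
for x in(-.058,-.052,-.044,-.036,-.028):
    t,v=prof(np.array(fx(x,0,.016)),fw);print('ch',x,v[::4].astype(int))
fu=np.array(fx(1,0,0))-np.array(fx(0,0,0))
for y in(-.035,.035):
    t,v=prof(np.array(fx(-.062,y,.012)),fu);print('plate front',edges(t,v,150))
for x in(-.05,-.03):
    for y in(-.05,.05):
        t,v=prof(np.array(fx(x,y,.012)),fw,half=.012);print('plate side',y,edges(t,v,150))
```

```text
t 6.35 pos [0.4076 0.1345 0.0501] head 175.5 F [-0.19  0.33 -1.21] T [ 0.06   0.046 -0.004] w 0.0218 z [ 0.0033 -0.0029 -1.    ] q6 -1.44
bar 0.03 [np.float64(-10.59), np.float64(13.1)] [108 107  98  80  83 134 230 234 234 234 234 204 121 108 108 108 108]
bar 0.045 [np.float64(-9.94), np.float64(13.71)] [109 105  85  79  83 123 210 234 234 234 231 204 122 109 109 109 109]
bar 0.06 [np.float64(-10.98), np.float64(12.36)] [109 108  93  80  84 142 220 233 234 234 231 179 118 110 110 110 110]
end [np.float64(0.41), np.float64(13.5)]
ch -0.058 [191 159 158 185 197 197 205 229 231 232 232 232 233 231 209 157 171 196
 198 195 193]
ch -0.052 [203 195 174 168 201 211 223 233 234 234 234 234 234 228 179 159 183 200
 201 200 198]
ch -0.044 [207 191 160 157 199 206 217 231 234 234 234 234 234 229 198 175 199 203
 200 198 194]
ch -0.036 [207 191 139 151 194 205 217 229 234 234 234 234 234 231 209 171 196 200
 199 198 198]
ch -0.028 [207 195 149 167 193 206 218 229 233 234 234 234 233 226 203 178 198 200
 200 199 198]
plate front [np.float64(0.52)]
plate front [np.float64(0.71)]
plate side -0.05 [np.float64(0.66)]
plate side 0.05 [np.float64(0.32)]
plate side -0.05 [np.float64(-0.26)]
plate side 0.05 [np.float64(-0.82)]
```

```bash
sed -i 's/FX=np.array(\[.5965,.1207\])/FX=np.array([.5965,.1195])/' h.py
python3 - <<'E'
from h import *
rel(fx(-.190,0,.0246),175.6);rel(fx(-.155,0,.0246),175.6)
E
```

```text
t 6.5 pos [0.4073 0.1349 0.05  ] head 175.53 F [ 0.31 -0.45 -2.24] T [0.046 0.072 0.06 ] w 0.0212 z [ 0.003  -0.0028 -1.    ] q6 -1.44
dp [ 0.009 -0.024  0.845] spin -0.07
t 6.5 pos [0.4073 0.1349 0.05  ] head 175.53 F [ 0.31 -0.45 -2.24] T [0.046 0.072 0.06 ] w 0.0212 z [ 0.003  -0.0028 -1.    ] q6 -1.44
dp [-1.158 -0.023  0.849] spin -0.07
```

>>> move_arm(steps=[{"dp": [0, -0.023, 0.5], "spin": 0}, {"dp": [0, -0.023, 0.85], "spin": 0}, {"dp": [0, -0.023, 0.85], "spin": 0}, {"dp": [-0.4, -0.023, 0.85], "spin": 0}, {"dp": [-0.7, -0.023, 0.85], "spin": 0}, {"dp": [-0.95, -0.023, 0.85], "spin": 0}, {"dp": [-1.15, -0.023, 0.85], "spin": 0}, {"dp": [-1.15, -0.023, 0.85], "spin": 0}])

```text
t: 7.5
position: [0.4421, 0.1313, 0.0245]
orientation: [0.002, 0.039, 0.999, -0.001]
contact_force: [-0.8, 0.8, -1.2]
gripper_width: 0.0212
```

Run:
```python
from h import *
rel(fx(-.150,0,.0216),175.6)
```

```text
t 7.5 pos [0.4421 0.1313 0.0245] head 175.53 F [-0.82  0.85 -1.18] T [-0.019  0.104 -0.009] w 0.0212 z [ 0.0031 -0.0029 -1.    ] q6 -1.45
dp [-0.163  0.002  0.099] spin -0.07
```

>>> move_arm(steps=[{"dp": [0, 0, 0.05], "spin": 0}, {"dp": [0, 0, 0.08], "spin": 0}, {"dp": [0, 0, 0.08], "spin": 0}])

```text
t: 7.88
position: [0.4419, 0.1314, 0.0221]
orientation: [0.001, 0.039, 0.999, -0.001]
contact_force: [0.1, 0.3, -0.6]
gripper_width: 0.0217
```

>>> move_arm(steps=[{"dp": [-0.3, 0, 0], "spin": 0}, {"dp": [-0.6, 0, 0], "spin": 0}, {"dp": [-0.6, 0, 0], "spin": 0}])

```text
t: 8.25
position: [0.4606, 0.1298, 0.0221]
orientation: [0.002, 0.039, 0.999, -0.001]
contact_force: [0.1, 0.1, -1.1]
gripper_width: 0.022
```

Run:
```python
from h import *
rel(fx(-.100,0,.0216),175.6)
```

```text
t 8.25 pos [0.4606 0.1298 0.0221] head 175.52 F [ 0.09  0.05 -1.09] T [0.001 0.094 0.006] w 0.022 z [ 0.0035 -0.0029 -1.    ] q6 -1.46
dp [-1.208  0.006  0.022] spin -0.08
```

>>> move_arm(steps=[{"dp": [-0.3, 0, 0], "spin": 0}, {"dp": [-0.6, 0, 0], "spin": 0}, {"dp": [-0.9, 0, 0], "spin": 0}, {"dp": [-1.15, 0, 0], "spin": 0}, {"dp": [-1.3, 0.005, 0], "spin": 0}, {"dp": [-1.4, 0.005, 0], "spin": 0}, {"dp": [-1.4, 0.005, 0], "spin": 0}])

```text
t: 9.12
position: [0.5026, 0.1267, 0.0223]
orientation: [0.002, 0.039, 0.999, -0.001]
contact_force: [-0.2, 0.2, -1.1]
gripper_width: 0.0214
```

Run:
```python
from h import *
rel(fx(-.087,0,.0216),175.6)
```

```text
t 9.12 pos [0.5026 0.1267 0.0223] head 175.51 F [-0.17  0.16 -1.12] T [ 0.067  0.093 -0.015] w 0.0214 z [ 0.0035 -0.0028 -1.    ] q6 -1.47
dp [-0.241  0.001  0.023] spin -0.09
```

>>> move_arm(steps=[{"dp": [-0.05, 0, 0], "spin": 0}, {"dp": [-0.1, 0, 0], "spin": 0}, {"dp": [-0.13, 0, 0], "spin": 0}, {"dp": [-0.13, 0, 0], "spin": 0}], grip_force=18)

```text
t: 9.62
position: [0.5065, 0.1264, 0.0223]
orientation: [0.002, 0.039, 0.999, -0.001]
contact_force: [-0.1, 0.6, -1.3]
gripper_width: 0.0218
```

>>> move_arm(steps=[{"dp": [-0.03, 0, 0], "spin": 0}, {"dp": [-0.06, 0, 0], "spin": 0}, {"dp": [-0.06, 0, 0], "spin": 0}])

```text
t: 10.0
position: [0.5083, 0.1263, 0.0223]
orientation: [0.002, 0.039, 0.999, -0.001]
contact_force: [0.4, 0.4, -0.7]
gripper_width: 0.0219
```

>>> move_arm(steps=[{"dp": [-0.03, 0, 0], "spin": 0}, {"dp": [-0.03, 0, 0], "spin": 0}])

```text
t: 10.25
position: [0.5093, 0.1262, 0.0223]
orientation: [0.002, 0.039, 0.999, -0.001]
contact_force: [0.0, 0.6, -1.0]
gripper_width: 0.0214
```

>>> move_arm(steps=[{"dp": [-0.03, 0, 0], "spin": 0}, {"dp": [-0.03, 0, 0], "spin": 0}])

```text
t: 10.5
position: [0.5102, 0.1261, 0.0223]
orientation: [0.002, 0.039, 0.999, -0.001]
contact_force: [0.1, 0.5, -1.5]
gripper_width: 0.0215
```

>>> move_arm(steps=[{"dp": [-0.03, 0, 0], "spin": 0}, {"dp": [-0.03, 0, 0], "spin": 0}])

```text
t: 10.75
position: [0.5103, 0.1261, 0.022]
orientation: [0.001, 0.039, 0.999, -0.001]
contact_force: [-4.9, 0.7, -0.3]
gripper_width: 0.0217
```

>>> move_arm(steps=[{"dp": [-0.03, 0, 0], "spin": 0}, {"dp": [-0.03, 0, 0], "spin": 0}])

```text
t: 11.0
position: [0.5103, 0.1261, 0.0217]
orientation: [-0.0, 0.039, 0.999, -0.001]
contact_force: [-5.9, -0.2, 0.7]
gripper_width: 0.0215
```

>>> move_arm(steps=[{"dp": [-0.03, 0, 0], "spin": 0}, {"dp": [-0.03, 0, 0], "spin": 0}])

```text
t: 11.25
position: [0.5103, 0.1261, 0.0215]
orientation: [-0.002, 0.039, 0.999, -0.002]
contact_force: [-7.0, 1.3, 0.5]
gripper_width: 0.022
```

>>> move_arm(steps=[{"dp": [0, 0, 0.02], "spin": 0}, {"dp": [0, 0, 0.02], "spin": 0}])

```text
t: 11.5
position: [0.5102, 0.1261, 0.0213]
orientation: [-0.002, 0.039, 0.999, -0.002]
contact_force: [-5.9, -0.5, 4.7]
gripper_width: 0.0216
```

>>> move_arm(steps=[{"dp": [0, 0, 0], "spin": 0}, {"dp": [0, 0, 0], "spin": 0}, {"dp": [0, 0, 0], "spin": 0}], jaw=40)

```text
t: 11.88
position: [0.5105, 0.1261, 0.0214]
orientation: [-0.001, 0.039, 0.999, -0.002]
contact_force: [-0.7, -0.2, -1.2]
gripper_width: 0.0401
```

>>> move_arm(steps=[{"dp": [0, 0, -0.4], "spin": 0}, {"dp": [0, 0, -1.2], "spin": 0}, {"dp": [0, 0, -2.5], "spin": 0}, {"dp": [0, 0, -4], "spin": 0}, {"dp": [0, 0, -4], "spin": 0}])

```text
t: 12.5
position: [0.5124, 0.1265, 0.1451]
orientation: [0.002, 0.039, 0.999, -0.001]
contact_force: [0.9, -0.1, -1.4]
gripper_width: 0.0398
```

Run:
```python
from h import *
rel(fx(0,0,.14),175.6)
A=[]
for n,sz in(('top',50),('scene',80)):
    d=grab(n);q=proj(d,fx(-.04,0,.03));x,y=(q-sz/2).astype(int);k=400/sz
    im=cv2.resize(cv2.cvtColor(d['pixels'],cv2.COLOR_RGB2BGR)[y:y+sz,x:x+sz],(400,400),interpolation=cv2.INTER_CUBIC)
    for P in [fx(a,b,c) for a in(-.125,) for b in(-.011,.011) for c in(.016,.036)]+[fx(0,0,.107)]:
        a=(proj(d,P)-[x,y]+.5)*k; cv2.circle(im,tuple(a.astype(int)),2,(0,0,255),1)
    A.append(im)
cv2.imwrite('pics/c4.png',np.hstack(A))
```

```text
t 12.5 pos [0.5124 0.1265 0.1451] head 175.54 F [ 0.92 -0.08 -1.45] T [ 0.039  0.016 -0.047] w 0.0398 z [ 0.0047 -0.0028 -1.    ] q6 -1.47
dp [-2.812 -0.016  0.185] spin -0.06
```

View pics/c4.png

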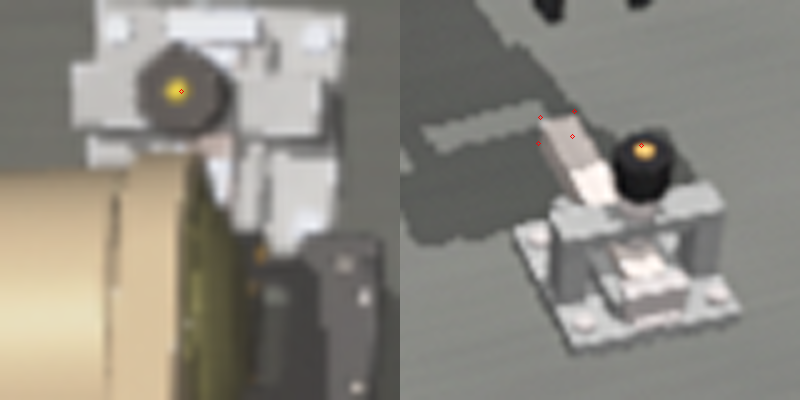

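The scene half shows the bar lying flat under the bridge, with its near end at (558,118) close to the predicted home corners. The top view is partly hidden by the arm. Next I go over the knob.

>>> move_arm(steps=[{"dp": [-0.8, 0, 0], "spin": 0}, {"dp": [-1.8, -0.01, 0], "spin": 0}, {"dp": [-2.5, -0.015, 0], "spin": 0}, {"dp": [-2.81, -0.016, 0.1], "spin": 0}, {"dp": [-2.81, -0.016, 0.2], "spin": 0}, {"dp": [-2.81, -0.016, 0.2], "spin": 0}], jaw=60)

```text
t: 13.35
position: [0.5938, 0.1196, 0.1347]
orientation: [-0.002, 0.039, 0.999, -0.002]
contact_force: [-0.6, 0.5, -0.4]
gripper_width: 0.0601
```

Run:
```python
from h import *
rel(fx(0,0,.077),175.6)
```

```text
t 13.35 pos [0.5938 0.1196 0.1347] head 175.56 F [-0.57  0.46 -0.41] T [-0.008  0.025  0.028] w 0.0601 z [-0.0037 -0.003  -1.    ] q6 -1.49
dp [-0.097  0.011  1.924] spin -0.04
```

>>> move_arm(steps=[{"dp": [-0.09, 0.01, 0.6], "spin": 0}, {"dp": [-0.09, 0.01, 1.3], "spin": 0}, {"dp": [-0.09, 0.01, 1.7], "spin": 0}, {"dp": [-0.09, 0.01, 1.92], "spin": 0}, {"dp": [-0.09, 0.01, 1.92], "spin": 0}])

```text
t: 13.98
position: [0.5962, 0.1195, 0.0769]
orientation: [-0.002, 0.039, 0.999, -0.002]
contact_force: [-0.0, -0.2, 0.4]
gripper_width: 0.0603
```

>>> move_arm(steps=[{"dp": [0, 0, 0], "spin": 0}, {"dp": [0, 0, 0], "spin": 0}, {"dp": [0, 0, 0], "spin": 0}, {"dp": [0, 0, 0], "spin": 0}], jaw=20, grip_force=10)

```text
t: 14.48
position: [0.5964, 0.1199, 0.0772]
orientation: [-0.002, 0.039, 0.999, -0.001]
contact_force: [0.5, 2.9, 1.2]
gripper_width: 0.0315
```

Run:
```python
from h import *
rel(fx(0,0,.077),175.6)
```

```text
t 14.47 pos [0.5964 0.1199 0.0772] head 175.56 F [0.49 2.85 1.2 ] T [ 0.514 -0.118  0.011] w 0.0315 z [-0.0033 -0.0023 -1.    ] q6 -1.49
dp [-0.005 -0.012  0.008] spin -0.04
```

>>> move_arm(steps=[{"dp": [0, 0.01, 0], "spin": 0}, {"dp": [0, 0.01, 0], "spin": 0}, {"dp": [0, 0.01, 0], "spin": 6}, {"dp": [0, 0.01, 0], "spin": 13}, {"dp": [0, 0.01, 0], "spin": 20}, {"dp": [0, 0.01, 0], "spin": 20}], grip_force=50)

```text
t: 15.22
position: [0.5966, 0.1207, 0.0773]
orientation: [-0.001, 0.211, 0.977, -0.001]
contact_force: [1.5, 4.7, -0.3]
gripper_width: 0.0307
```

Run:
```python
from h import *
rel(fx(0,0,.077),175.6)
```

```text
t 15.22 pos [0.5966 0.1207 0.0773] head 155.63 F [ 1.52  4.7  -0.33] T [ 0.769 -0.272  0.15 ] w 0.0307 z [-0.0026 -0.0015 -1.    ] q6 -1.14
dp [-0.014 -0.037  0.01 ] spin -19.97
```

>>> move_arm(steps=[{"dp": [0, 0.02, 0], "spin": 6}, {"dp": [0, 0.02, 0], "spin": 12}, {"dp": [0, 0.02, 0], "spin": 18}, {"dp": [0, 0.02, 0], "spin": 18}])

```text
t: 15.72
position: [0.597, 0.1214, 0.0773]
orientation: [-0.001, 0.36, 0.933, -0.001]
contact_force: [3.0, 2.9, -0.4]
gripper_width: 0.0308
```

```bash
cat > o.py <<'E'
from h import *
rel(fx(0,0,.077),175.6)
L=[]
for i in range(4): manip.grab_frame('top');s=manip.observe();L.append(np.r_[s['contact_force'],s['torque']])
print('avg',np.mean(L,0).round(3),'Tz',np.round([l[5] for l in L],3))
E
python3 o.py
```

```text
t 15.72 pos [0.597  0.1214 0.0773] head 137.81 F [ 3.02  2.94 -0.42] T [ 0.56  -0.293  0.068] w 0.0308 z [-0.0022 -0.0012 -1.    ] q6 -0.82
dp [-0.03  -0.058  0.01 ] spin -37.79
avg [ 2.676  4.039 -0.699  0.588 -0.408  0.112] Tz [0.08  0.153 0.105 0.11 ]
```

>>> move_arm(steps=[{"dp": [0, 0.02, 0], "spin": 6}, {"dp": [0, 0.02, 0], "spin": 12}, {"dp": [0, 0.02, 0], "spin": 12}])

```text
t: 16.3
position: [0.5974, 0.1218, 0.0773]
orientation: [-0.001, 0.455, 0.891, -0.001]
contact_force: [1.9, 3.0, -0.3]
gripper_width: 0.0308
```

```bash
python3 o.py
```

```text
t 16.3 pos [0.5974 0.1218 0.0773] head 125.88 F [ 1.89  3.02 -0.35] T [ 0.403 -0.311  0.078] w 0.0308 z [-0.0022 -0.0013 -1.    ] q6 -0.62
dp [-0.044 -0.068  0.01 ] spin -49.72
avg [ 2.193  2.425 -0.746  0.413 -0.293  0.092] Tz [0.069 0.111 0.06  0.129]
```

>>> move_arm(steps=[{"dp": [0, 0.02, 0], "spin": 6}, {"dp": [0, 0.02, 0], "spin": 12}, {"dp": [0, 0.02, 0], "spin": 12}])

```text
t: 16.88
position: [0.5979, 0.122, 0.0773]
orientation: [-0.001, 0.545, 0.839, -0.001]
contact_force: [2.5, 2.6, -0.9]
gripper_width: 0.0306
```

```bash
python3 o.py
```

```text
t 16.88 pos [0.5979 0.122  0.0773] head 113.98 F [ 2.49  2.56 -0.94] T [ 0.341 -0.215  0.179] w 0.0306 z [-0.0023 -0.0015 -1.    ] q6 -0.41
dp [-0.059 -0.076  0.01 ] spin -61.62
avg [ 1.238  2.411  0.081  0.306 -0.21   0.227] Tz [0.251 0.219 0.191 0.245]
```

>>> move_arm(steps=[{"dp": [0, 0.01, 0], "spin": 4}, {"dp": [0, 0.01, 0], "spin": 4}])

```text
t: 17.32
position: [0.598, 0.1221, 0.0772]
orientation: [-0.001, 0.573, 0.819, -0.001]
contact_force: [0.9, 1.8, 0.5]
gripper_width: 0.0307
```

```bash
python3 o.py
```

```text
t 17.32 pos [0.598  0.1221 0.0772] head 110.06 F [0.92 1.84 0.49] T [ 0.298 -0.06   0.289] w 0.0307 z [-0.0026 -0.0016 -1.    ] q6 -0.34
dp [-0.065 -0.077  0.008] spin -65.54
avg [ 1.105  1.868  0.559  0.228 -0.039  0.25 ] Tz [0.262 0.263 0.232 0.244]
```

>>> move_arm(steps=[{"dp": [0, 0, 0], "spin": 4}, {"dp": [0, 0, 0], "spin": 4}])

```text
t: 17.77
position: [0.5982, 0.1221, 0.0773]
orientation: [-0.0, 0.601, 0.799, -0.001]
contact_force: [2.2, 2.7, -0.8]
gripper_width: 0.0308
```

```bash
sed -i 's/range(4)/range(8)/' o.py; python3 o.py
```

```text
t 17.77 pos [0.5982 0.1221 0.0773] head 106.11 F [ 2.23  2.65 -0.79] T [ 0.348 -0.27   0.328] w 0.0308 z [-0.0022 -0.0015 -1.    ] q6 -0.27
dp [-0.07  -0.078  0.01 ] spin -69.49
avg [ 2.64   2.635 -0.691  0.362 -0.362  0.301] Tz [0.315 0.326 0.263 0.324 0.306 0.29  0.329 0.259]
```

>>> move_arm(steps=[{"dp": [0, 0.01, 0], "spin": 4}, {"dp": [0, 0.01, 0], "spin": 4}])

```text
t: 18.42
position: [0.5983, 0.1222, 0.0773]
orientation: [-0.0, 0.629, 0.778, -0.001]
contact_force: [1.8, 2.9, -0.1]
gripper_width: 0.0302
```

```bash
python3 o.py
```

```text
t 18.43 pos [0.5983 0.1222 0.0773] head 102.1 F [ 1.81  2.9  -0.11] T [ 0.331 -0.194  0.264] w 0.0302 z [-0.0025 -0.0016 -1.    ] q6 -0.2
dp [-0.075 -0.078  0.01 ] spin -73.5
avg [ 1.581  1.924 -0.172  0.284 -0.166  0.303] Tz [0.307 0.264 0.336 0.294 0.357 0.299 0.258 0.312]
```

>>> move_arm(steps=[{"dp": [0, 0.01, 0], "spin": 5}, {"dp": [0, 0.01, 0], "spin": 5}])

```text
t: 19.08
position: [0.5986, 0.1222, 0.0773]
orientation: [-0.0, 0.662, 0.75, -0.002]
contact_force: [1.1, 2.8, -0.4]
gripper_width: 0.0308
```

```bash
python3 o.py
```

```text
t 19.07 pos [0.5986 0.1222 0.0773] head 97.13 F [ 1.14  2.81 -0.36] T [ 0.304 -0.053  0.301] w 0.0308 z [-0.0027 -0.0016 -1.    ] q6 -0.11
dp [-0.082 -0.08   0.01 ] spin -78.47
avg [ 0.427  1.749  0.243  0.229 -0.014  0.276] Tz [0.298 0.252 0.348 0.249 0.266 0.247 0.27  0.275]
```

Torque stays flat at about 0.29 N m over the last 9° or so, so the clutch has slipped. I let go and retreat.

>>> move_arm(steps=[{"dp": [0, 0, 0], "spin": 0}, {"dp": [0, 0, 0], "spin": 0}, {"dp": [0, 0, 0], "spin": 0}, {"dp": [0, 0, 0], "spin": 0}], jaw=60)

```text
t: 19.98
position: [0.5986, 0.1222, 0.0773]
orientation: [-0.0, 0.662, 0.75, -0.002]
contact_force: [-0.6, 0.3, -0.5]
gripper_width: 0.0597
```

>>> move_arm(steps=[{"dp": [0, 0, -0.5], "spin": 0}, {"dp": [0, 0, -1.5], "spin": 0}, {"dp": [0, 0, -3], "spin": 0}, {"dp": [0, 0, -4.5], "spin": 0}, {"dp": [0, 0, -5], "spin": 0}, {"dp": [1.2, 0, -5], "spin": 0}, {"dp": [2.8, 0, -5], "spin": 0}, {"dp": [4, 0, -5], "spin": 0}])

```text
t: 20.98
position: [0.5834, 0.2431, 0.2264]
orientation: [-0.001, 0.662, 0.75, -0.002]
contact_force: [0.1, -0.7, -0.1]
gripper_width: 0.0599
```

>>> move_arm(steps=[{"dp": [1.2, 1, 0], "spin": 0}, {"dp": [2.4, -0.5, 0], "spin": 0}, {"dp": [3, -1.5, 0], "spin": 0}, {"dp": [3, -1.5, 0], "spin": 0}])

```text
t: 21.48
position: [0.5259, 0.3279, 0.2263]
orientation: [-0.001, 0.661, 0.751, -0.003]
contact_force: [1.1, 0.3, 0.1]
gripper_width: 0.0601
```

Run:
```python
from h import *
rel(None)
A=[]
for n,sz in(('top',66),('scene',66)):
    d=grab(n);q=proj(d,fx(-.04,0,.03));x,y=(q-sz/2).astype(int);k=396/sz
    im=cv2.resize(cv2.cvtColor(d['pixels'],cv2.COLOR_RGB2BGR)[y:y+sz,x:x+sz],(396,396),interpolation=cv2.INTER_CUBIC)
    A.append(im)
cv2.imwrite('pics/c5.png',np.hstack(A))
grab('scene','end.png')
```

```text
t 21.48 pos [0.5259 0.3279 0.2263] head 97.28 F [1.1  0.29 0.12] T [-0.093  0.007  0.016] w 0.0601 z [-0.0053 -0.0022 -1.    ] q6 0.24
```

View pics/c5.png

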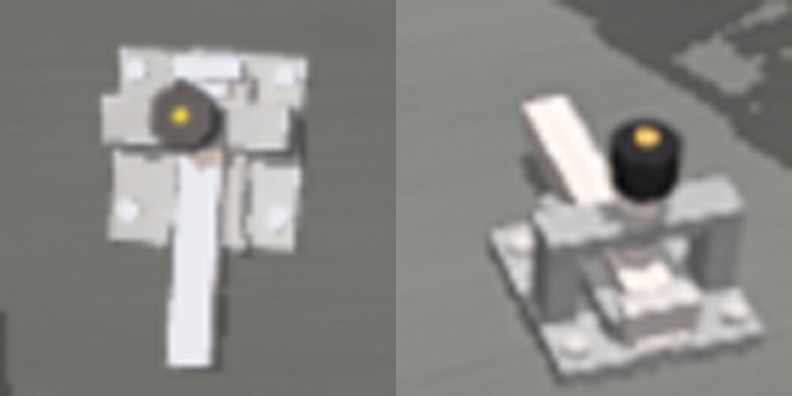

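View pics/end.png

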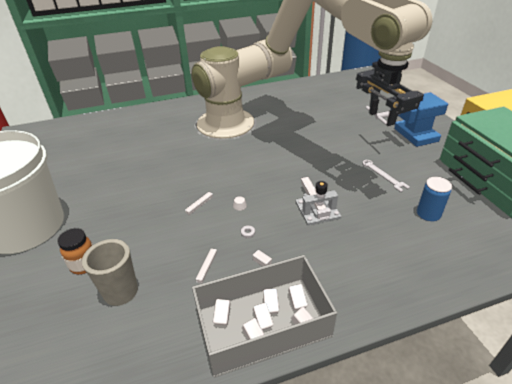

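Both views show the bar flat in the channel with the foot down on it. The bystanders are where they were. As a quick check, I measure the bar's tail against the home position before handing in.

Run:
```python
from h import *
acc=0
for k in range(2):
    d=manip.grab_frame('top');acc=acc+d['pixels'].astype(np.float32).mean(2)/2
fu=np.array([np.cos(FY),np.sin(FY),0]);fw=np.array([-np.sin(FY),np.cos(FY),0])
def e(P0,v,th=160):
    t=np.linspace(-.02,.02,81);q=np.array([proj(d,np.array(P0)+a*v) for a in t],np.float32)
    p=cv2.remap(acc,q[:,:1].copy(),q[:,1:].copy(),cv2.INTER_LINEAR)[:,0]
    i=np.where((p[:-1]<th)!=(p[1:]<th))[0];return (t[i]*1000).round(1)
print('tail dx',e(fx(-.125,0,.036),fu),'plate front dx',e(fx(-.062,.035,.012),fu),e(fx(-.062,-.035,.012),fu))
for x in(-.115,-.095,-.075):print('side',x,e(fx(x,0,.036),fw))
```

```text
tail dx [-1.] plate front dx [0.5] [0.5]
side -0.115 [-11.5  12. ]
side -0.095 [-10.5  13. ]
side -0.075 [-11.5  11.5]
```

```bash
python3 -c "
from rig import manip
print(manip.job_done())"
```

```text
the job is handed in; nothing more can be done
None
```

The bar is in the clamp, home against the stop and lying flat, and the clamp is tightened until the clutch slipped. I handed the job in after about 22 s of robot time.

- **Loading:** I slid the 150 mm bar along the channel, and it met the stop where expected with about 7 N (limit 25 N). I set it down on the floor and let go.
- **Tightening:** I turned the knob clockwise about 78° in one grasp. Torque was about 0.1 N m while the foot ran free, rose from about 62°, and held at 0.28–0.30 N m over the last 9° or so. I took that as the first slip, stopped, opened the jaws and moved clear.
- **Last checks:** The final pictures show the foot down on a flat bar and no sign that the other things on the bench moved. Wrist force read near zero after I let go.
- **Less certain:**
  - The bar's near end measured 1–1.5 mm short of the ideal home position in the image. That is within the camera's error of about 3 mm per pixel and 2 mm calibration.
  - The cameras cannot resolve the pin's rise. I put the slip at roughly 0.15–0.25 rad, or 0.4–0.6 mm of rise, from the torque alone.

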